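# Weigh the yellow cover plate from the crate

### The arm

A 7-joint arm with a two-finger parallel gripper is mounted at the origin on the work surface. World frame = base frame: x ahead of the robot, y to its left, z up, the work surface at z = 0. Lengths are in mm, angles in rad, forces in N, time in s.
With the tool pointing down it reaches from about 425 to 825 mm from the base axis. Payload 3.6 kg.
Tool frame: the origin (TCP) lies at the very end of the fingers, on their centre line; the grasp point (between the pads) lies robot.tcp_to_grasp behind it (robot.tcp_to_grasp is the distance from the TCP to the grasp point, in mm); z points along the fingers, y is the line along which they close (so a half turn about z gives the same grasp; the last joint's range is limited). The gripper opens to 93 mm and grips with 3 to 60 N. Pads are 15 mm wide; open, the fingers measure 128 mm over their backs; the gripper's body (75 mm by 188 mm) begins 65 mm behind the grasp point.
Start: joints at [1.19, 0.615, -0.013, 1.423, 0.008, 1.103, -0.04], TCP at [225.822, -609.48, 218.64] pointing down, gripper open.
Joint ranges: [-3.12, 3.12], [-0.3, 2.06], [-1.34, 1.32], [0.26, 2.42], [-1.36, 4.5], [0.01, 1.98], [-2.84, 2.84]. Speed limits (rad/s): [2.79, 2.79, 3.14, 3.14, 3.14, 3.14, 3.14].

### API

Orientations are given as a unit quaternion [x, y, z, w].
In Python, from bench import robot gives the robot as it stands.
- The arm moves only by the tool step_arm, never from a script. Its argument "rows" is a list of rows, each an object with "slide": the shift along the tool's x, y, z in mm, a list of three; "turn": the turn about the tool's z in rad. A call has 1 to 20 rows; each row is the pose to reach, as a shift and turn from the pose commanded when the call began, along the tool's axes at that moment; what a row does not reach only later rows make up. A row lasts 1/8 s, in which the tool goes at most 62.5 mm and 10.7 degrees, less where a joint would pass 70% of its speed; a pose out of reach is approached as far as the arm can. A call with a gripper value outside its range is refused whole. "fingers" is the opening, from 0 (shut) to 1 (fully open), set as the call begins (left out, the last holds). The fingers move at their own pace and stop on an object; "force" is the grip in N (left out, the last holds). Time passes only in rows, so rows that repeat a pose let the fingers close. It gives the time, the measured TCP pose, the force, the opening and the grip force at its end, in the units of the state.
- robot.observe(): the state, without advancing time (a new reading comes with each control period).
- robot.get_image(name): name is "side" or "top"; returns (picture, depth): 384x512x3 uint8, red, green, blue; 384x512 float32, mm along the optical axis (not along the pixel's ray), 0 where there is no reading.
- robot.camera_params(name): a dict with "fx", "fy", "cx", "cy" (pixels), "k1" (the pictures are not rectified: a ray, as slopes to the right and down, at radius r is drawn at 1 + k1 r^2 times it, then the intrinsics apply), "rvec" (rotation vector, rad) and "tvec" (3), from world to camera coordinates, as OpenCV has them. Camera axes: x right, y down, z forward; pixel columns grow to the right and rows downward; lengths in mm; the calibration is good to about 2 mm. A picture is of the moment at which its call begins. camera_params takes no time and is no camera call.
- robot.hand_in(): hands the job in; it is judged then, once.
The state is a dict: "time": time; "qpos": joint angles; "joint_velocities": joint speeds; "tau": joint torques, N m; "tool_pos": TCP position; "tool_rot": TCP orientation; "wrist_force": force on the tool from outside, world axes, zero at the start; "wrist_torque": the same for the moment, N m; "width": finger opening in mm; "grip_force": force on a finger pad.
Only numpy, scipy, OpenCV 4.12 (cv2) and the standard library are available. Lean on these libraries where they do the work, as an engineer would, in place of code of your own. Each camera call takes 0.05 s, during which the arm holds its last target. There are 200 camera calls.

### The job

Pick the yellow cover plate out of the blue crate and stand it gently, short edge down, on the steel platform of the bench scale, leaning back against the scale's grey bar at about the slant it had in the crate, square to the bar and near its middle. Leave the steel and green plates standing where they are and all the other parts in the crate, and let go of the plate so that it rests there by itself.

Things in the scene. Friction and masses are not known exactly. Their poses are not given: they have to be found in the camera images.
- yellow_plate: The target: yellow painted plate with four black bolt holes near its corners, 90 wide x 180 long x 8 thick mm. Starts on a short edge on the crate floor, leaning 30 deg from vertical over the -x wall, upper 70 mm above the rim, in one of three places 120 mm apart. Origin: centre; x face normal, y width, z length (up, leaning to the crate's -x).
- steel_plate: Bystander: bare steel-coloured plate, 90 wide x 180 long x 8 thick mm. Starts on a short edge on the crate floor, leaning 30 deg from vertical over the -x wall, upper 70 mm above the rim, in one of three places 120 mm apart. Origin: centre; x face normal, y width, z length (up, leaning to the crate's -x).
- green_plate: Bystander: green plate with a large black disc in its middle, 90 wide x 180 long x 8 thick mm. Starts on a short edge on the crate floor, leaning 30 deg from vertical over the -x wall, upper 70 mm above the rim, in one of three places 120 mm apart. Origin: centre; x face normal, y width, z length (up, leaning to the crate's -x).
- crate: Blue open crate, fixed, 240 (x) x 400 (y) x 100 (z) mm, walls and floor 5 mm. Origin: centre of its underside. The plates lean over its -x wall, which looks to the robot's left.
- scale: Bench scale, fixed: black body with a steel platform 250 x 250 mm, top at 50 mm above the bench. Origin: centre of its underside; the grey bar stands along its -x edge (on the robot's side) and runs along its y.
- backrest: Grey round bar of the scale, 16 mm thick, 220 mm long, on two end posts. Origin: middle of the bar's axis, 100 mm to -x of the scale's origin, 85 mm above the platform; y along the bar. The plate's foot goes on the platform on the bar's +x side (about 50 mm from it), its upper part leans to -x over the bar.
- rod: Clutter on the crate's floor: brass rod, 24 mm in diameter, 160 mm long, lying along its x. Origin: its underside as built, at mid length.
- flange: Clutter on the crate's floor: dark steel flange ring, 84 mm across, 16 mm high. Origin: centre of its underside.
- collar: Clutter on the crate's floor: copper collar, 64 mm across, 50 mm high. Origin: centre of its underside.
- bar: Clutter on the crate's floor: steel bar 30 x 150 x 20 mm. Origin: centre of its underside.
- block: Clutter on the crate's floor: red block 50 x 60 x 35 mm. Origin: centre of its underside.
Mind the look-alikes: they are no part of the job. What is shaped like the yellow_plate but purple is not meant.

How it is judged:
By the outcome, as a careful person would: the job done as asked, in the order asked, and still so for the second after the job is handed in, with the robot touching nothing.
It also fails if it takes over 40 s, if anything falls off the work surface, if the arm or the gripper's body presses on something with over 40 N, if the wrist force passes 120 N, or if a joint passes its speed limit or range.

## Working session

There is one attempt and no reset: what is moved stays moved. The work goes in short steps, Python scripts to look and compute and a tool call to move; the robot and the scene stay as the last step left them, time stands still between calls to the robot, and variables do not carry over. Pictures are saved under pics/ and viewed, at most 10 in all, crops included, and the job is handed in when it is done.

Besides the shell and the picture viewer there is one more tool, called after "Emit:" by a JSON object that holds its "op" and its "data". step_arm: Moves the arm, as the interface text tells. Its arguments: {"type":"object","properties":{"rows":{"type":"array"},"fingers":{"type":"number"},"force":{"type":"number"}},"required":["rows"]}

```bash
ls; mkdir -p pics
cat > h.py <<'E'
import numpy as np, cv2, json
from scipy.spatial.transform import Rotation as R
from bench import robot
def cam(n):
    p=robot.camera_params(n); Rm=cv2.Rodrigues(np.array(p['rvec'],float))[0]; return p,Rm,np.array(p['tvec'],float).ravel()
def pts(n,uv,d):
    p,Rm,t=cam(n); uv=np.asarray(uv,float)
    K=np.array([[p['fx'],0,p['cx']],[0,p['fy'],p['cy']],[0,0,1]])
    s=cv2.undistortPoints(uv.reshape(-1,1,2),K,np.array([p['k1'],0,0,0.])).reshape(-1,2)
    c=np.c_[s,np.ones(len(s))]*np.asarray(d,float).reshape(-1,1)
    return (c-t)@Rm
def cloud(n,dep):
    v,u=np.mgrid[:384,:512]; return pts(n,np.c_[u.ravel(),v.ravel()],dep.ravel()).reshape(384,512,3)
def shot(n,f):
    im,d=robot.get_image(n); cv2.imwrite(f'pics/{f}.png',im[...,::-1]); np.savez(f'{f}.npz',im=im,d=d); return im,d
E
python3 - <<'E'
from h import *
for n in('side','top'):
    shot(n,n+'0'); print(n,robot.camera_params(n))
print(robot.observe(), robot.tcp_to_grasp)
E
```

```text
pics
side {'fx': 490.0424672824084, 'fy': 490.0424672824084, 'cx': 262.7417650358934, 'cy': 183.42031196228146, 'k1': 0.006019344966557892, 'rvec': array([ 0.69652541, -2.49177642,  1.29182162]), 'tvec': array([ 419.25310524,  215.75992842, 1377.55572998])}
top {'fx': 469.27581758448537, 'fy': 469.27581758448537, 'cx': 256.388278443808, 'cy': 184.8844636484034, 'k1': -0.015742497690398455, 'rvec': array([ 2.17237368, -2.14164302,  0.15250369]), 'tvec': array([  25.60175167,  451.74129652, 1408.19557777])}
{'time': 0.1, 'qpos': array([ 1.18953619,  0.61581491, -0.01257276,  1.42469665,  0.00810923,
        1.10339561, -0.04040586]), 'joint_velocities': array([-0.00078353, -0.00205966,  0.00064614, -0.00272242,  0.00207445,
       -0.00115193,  0.00117063]), 'tau': array([ 1.71620537e-03, -4.60045230e+01,  2.10304395e-01, -1.66245908e+01,
       -6.11729664e-02,  1.69721944e-02,  8.81712981e-05]), 'tool_pos': array([ 225.53322127, -608.88003029,  217.61598052]), 'tool_rot': array([ 9.84306283e-01,  1.76464895e-01, -2.29429569e-04, -1.10854537e-03]), 'wrist_force': array([ 0.19750816,  0.60102969, -0.69200166]), 'wrist_torque': array([ 0.01313292,  0.04372677, -0.02895084]), 'grip_force': 0.0, 'width': 93.0373320547187} 18.8
```

View pics/side0.png

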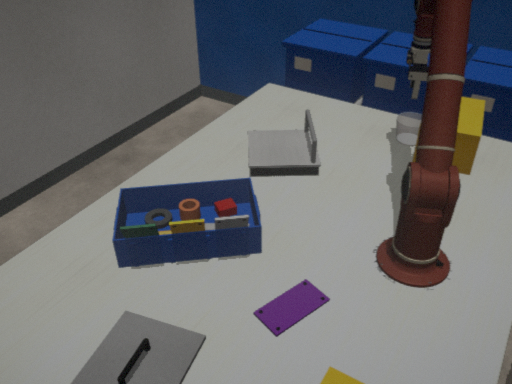

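View pics/top0.png

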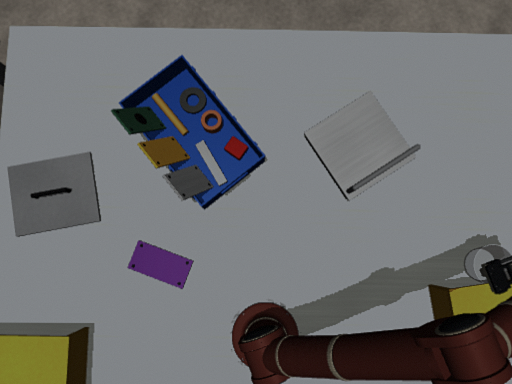

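The plates' top edges show in side at green (140,232), yellow (187,227) and steel (232,222); in top, yellow is at (163,152). Things that could be mistaken for it in top are the purple plate (160,263), green (138,120), steel (188,183), the yellow bins (40,360) and (480,300), and the brass rod (170,115). I choose (163,152).

Run:
```python
from h import *
def plane(P):
    for _ in range(4):
        c=P.mean(0); n=np.linalg.svd(P-c,full_matrices=False)[2][2]; r=(P-c)@n; P=P[abs(r)<max(2.5*r.std(),2)]
    return c,n*np.sign(n[2]+1e-9),r.std(),len(P)
o={}
for n in('top','side'):
    z=np.load(n+'0.npz'); im,d=z['im'],z['d']; C=cloud(n,d); hsv=cv2.cvtColor(im,cv2.COLOR_RGB2HSV); o[n]=(im,d,C,hsv)
    tb=C[300,250] if n=='top' else C[330,220]; print(n,'table',tb)
    y=cv2.inRange(hsv,(15,100,60),(35,255,255))>0
    y&=(C[...,2]>60)&(C[...,2]<190)&(d>0)
    nn,l,st,ce=cv2.connectedComponentsWithStats(y.astype(np.uint8))
    for i in range(1,nn):
        if st[i,4]>30: print('yellow',st[i],ce[i],C[l==i].mean(0),C[l==i].min(0),C[l==i].max(0))
im,d,C,hsv=o['top']
y=(cv2.inRange(hsv,(15,100,60),(35,255,255))>0); m=np.zeros_like(y);m[128:172,132:195]=1;y&=m
y&=C[...,2]>50
P=C[y];c,nv,s,k=plane(P);print('yplane',c,nv,s,k,'tilt',np.degrees(np.arccos(nv[2])))
r=cv2.minAreaRect(np.argwhere(y)[:,::-1].astype(np.float32));print(r)
# in-plane coordinates
w=np.cross([0,0,1],nv);w/=np.linalg.norm(w);u=np.cross(nv,w)
a=(P-c)@w;b=(P-c)@u;print('w',w,'u',u,np.percentile(a,[0,1,5,95,99,100]),np.percentile(b,[0,1,5,95,99,100]))
rr=cv2.minAreaRect(np.c_[a,b].astype(np.float32));print('inplane rect',rr)
# scale platform
v,uu=np.mgrid[:384,:512]
m=(uu>295)&(uu<425)&(v>85)&(v<205)&(C[...,2]>40)&(C[...,2]<60)
P=C[m];print('plat',P.mean(0),cv2.minAreaRect(P[:,:2].astype(np.float32)))
m=(uu>330)&(uu<430)&(v>135)&(v<205)&(C[...,2]>115)&(C[...,2]<160)
P=C[m];print('bar',P.mean(0),len(P),P.min(0),P.max(0),cv2.minAreaRect(P[:,:2].astype(np.float32)))
# crate rim
b=(cv2.inRange(hsv,(105,120,30),(130,255,255))>0)&(C[...,2]>85)&(C[...,2]<115)
P=C[b];print('rim',len(P),cv2.minAreaRect(P[:,:2].astype(np.float32)))
q=cv2.resize(o['side'][0][170:270,100:280],None,fx=4,fy=4,interpolation=cv2.INTER_CUBIC);q2=cv2.resize(im[90:220,95:275],(720,520),interpolation=cv2.INTER_CUBIC)
cv2.imwrite('pics/crop0.png',q2[...,::-1])
```

```text
top table [103.35533759  46.36888924   3.68005797]
yellow [138 138  43  30 720] [158.94027778 152.00416667] [531.6950622  315.93845811 117.89988102] [480.11421751 263.79037511  60.13658493] [586.23731278 367.08642616 169.60460268]
yellow [ 449  283   63   32 1300] [475.73384615 298.71461538] [ 130.06787473 -569.99248882  155.90249702] [  88.44829381 -671.06282681  147.14735412] [ 172.0907594  -495.45261642  164.47878946]
yellow [   0  335   69   49 3264] [ 33.31096814 359.21415441] [-42.46910325 620.52020841 157.0661039 ] [-105.69597302  528.02143994  142.57976174] [ 19.33680194 715.72061185 166.09664911]
side table [321.55220766 476.41364593   2.30701226]
yellow [ 453   96   33   65 1464] [468.91256831 127.18989071] [  10.59091205 -611.05431803  136.81166294] [  -40.39469046 -1008.46370145    60.05291559] [ 113.38484094 -506.28100941  159.87701748]
yellow [169 219  36  14 364] [186.78846154 225.64835165] [521.41184104 332.81690756 138.62366237] [480.08685669 290.25780535 100.21380791] [566.05852963 370.79901206 166.13781275]
yellow [321 367  43  17 391] [337.93350384 377.64961637] [
[... 524 characters left out ...]
-82.06336137  -78.64322276  -71.31393782   41.72884124   46.86077638
 1336.1484606 ]
inplane rect ((-135.48590087890625, 633.3572387695312), (128.1107635498047, 1464.8160400390625), 12.078279495239258)
plat [ 583.03248206 -277.83655309   50.17151549] ((580.30419921875, -283.178955078125), (250.68568420410156, 252.51663208007812), 33.50585174560547)
bar [ 494.34443818 -334.81945462  140.99693537] 456 [ 427.91163504 -435.68070982  117.26943614] [ 562.90542423 -238.10901956  149.05393333] ((496.07080078125, -337.5807800292969), (15.973161697387695, 234.91897583007812), 33.38722610473633)
rim 723 ((605.431396484375, 226.60360717773438), (407.8132629394531, 246.83914184570312), 39.34070587158203)
```

View pics/crop0.png

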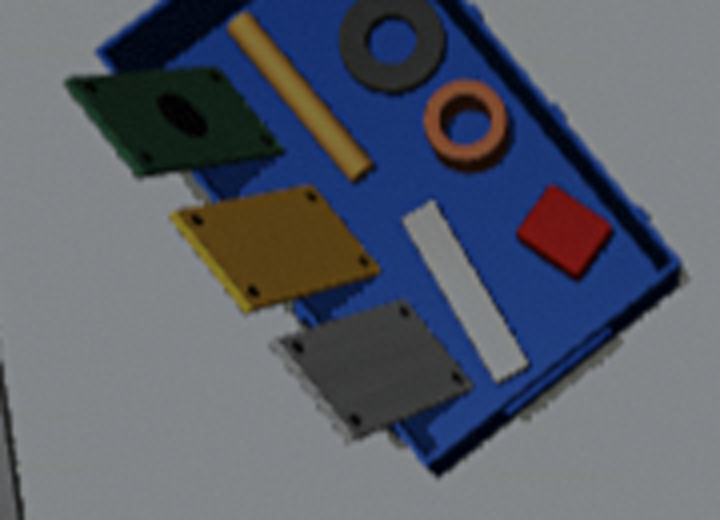

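The crop shows the yellow plate with four black holes in the middle place (crop 275,245). It sits between green (175,125) and steel (370,365), so the choice holds.

```bash
cat >> h.py <<'E'
def ransac(P,tol=3):
    rng=np.random.default_rng(0);best=None
    for _ in range(400):
        p=P[rng.choice(len(P),3,replace=False)];n=np.cross(p[1]-p[0],p[2]-p[0]);l=np.linalg.norm(n)
        if l<1: continue
        k=abs((P-p[0])@(n/l))<tol
        if best is None or k.sum()>best.sum(): best=k
    Q=P[best];c=Q.mean(0);n=np.linalg.svd(Q-c)[2][2];return c,n*np.sign(n[2]),best
def ray(n,uv,c,nv):
    o=pts(n,uv,np.zeros(len(uv)));g=pts(n,uv,np.ones(len(uv)))-o
    return o+g*(((c-o)@nv)/(g@nv))[:,None]
E
python3 - <<'E'
from h import *
z=np.load('top0.npz');im,d=z['im'],z['d'];C=cloud('top',d);hsv=cv2.cvtColor(im,cv2.COLOR_RGB2HSV)
def plate(name,lo,hi,box):
    y=cv2.inRange(hsv,lo,hi);m=np.zeros_like(y);m[box[0]:box[1],box[2]:box[3]]=255;y&=m
    y=cv2.morphologyEx(y,cv2.MORPH_CLOSE,np.ones((7,7)))
    n,l,st,_=cv2.connectedComponentsWithStats(y);y=(l==1+np.argmax(st[1:,4])).astype(np.uint8)
    e=cv2.erode(y,np.ones((5,5)))>0;P=C[e];c,nv,k=ransac(P)
    print(name,'tilt of face from vert',90-np.degrees(np.arccos(nv[2])),'yaw n',np.degrees(np.arctan2(nv[1],nv[0])),k.mean(),'c',c)
    w=np.cross([0,0,1],nv);w/=np.linalg.norm(w);u=np.cross(nv,w)
    ct=max(cv2.findContours(y,0,cv2.CHAIN_APPROX_NONE)[0],key=len).reshape(-1,2)
    Q=ray('top',ct.astype(float),c,nv);ab=np.c_[(Q-c)@w,(Q-c)@u].astype(np.float32)
    r=cv2.minAreaRect(ab);print(' rect',r);ctr=c+r[0][0]*w+r[0][1]*u;print(' front-face ctr',ctr,'body ctr',ctr-4*nv,'n',nv,'w',w)
plate('yellow',(12,90,40),(38,255,255),(125,175,130,195))
plate('green',(45,40,10),(95,255,255),(95,140,105,172))
p,Rm,t=cam('top')
# inner/outer rim corners: ask the purple plate for the xy calibration sanity is not needed; print sight lines of scale
v,u=np.mgrid[:384,:512]
m=(u>295)&(u<425)&(v>85)&(v<205)&(C[...,2]>42)&(C[...,2]<58)
P=C[m][:,:2];print('plat z',np.median(C[m][:,2]))
m=(u>330)&(u<430)&(v>135)&(v<205)&(C[...,2]>128)&(C[...,2]<160)
B=C[m];vx,vy,x0,y0=cv2.fitLine(B[:,:2].astype(np.float32),cv2.DIST_HUBER,0,.01,.01).ravel();print('bar dir',np.degrees(np.arctan2(vy,vx)),x0,y0,'z',np.percentile(B[:,2],[5,50,95]))
a=(B[:,:2]-[x0,y0])@[vx,vy];print(np.percentile(a,[0,2,98,100]), [x0,y0]+np.array([vx,vy])*(a.min()+a.max())/2)
E
```

```text
yellow tilt of face from vert 30.141065078545537 yaw n -50.226471076156194 0.9464544138929089 c [538.84575665 306.55856743  98.29299233]
 rect ((-0.4303779602050781, -10.8729248046875), (200.16188049316406, 91.49745178222656), 89.66300201416016)
 front-face ctr [542.00780039 302.08707385  88.89017661] body ctr [539.79478211 304.7457176   86.88165389] n [ 0.55325457 -0.66466094  0.50213068] w [ 0.76857918  0.63975468 -0.        ]
green tilt of face from vert 30.070788555780936 yaw n -49.28418313536244 0.9201228878648233 c [632.15951983 386.26799091 100.6495599 ]
 rect ((1.7431182861328125, -5.9638824462890625), (186.9526824951172, 92.76271057128906), 89.46302795410156)
 front-face ctr [635.43002794 385.14003028  95.48837431] body ctr [633.17198146 387.76378606  93.48409596] n [ 0.56451162 -0.65593895  0.50106959] w [ 0.75795429  0.65230767 -0.        ]
plat z 50.20938699724364
bar dir -56.671833 495.16312 -335.99597 z [135.94312482 141.5404707  146.44710154]
[-115.14632641 -111.67438337  113.33411378  119.27954769] [ 496.29858188 -337.72270198]
```

```bash
cat >> h.py <<'E'
def go(*T):
    s=robot.observe();Rm=R.from_quat(s['tool_rot']);M=Rm.as_matrix();ya=np.degrees(np.arctan2(M[1,1],M[0,1]))
    print('pos',s['tool_pos'].round(1),'yang',round(ya,2),'tilt',np.degrees(np.arccos(-M[2,2])).round(2),'F',s['wrist_force'].round(1),'w',round(s['width'],1),'g',round(s['grip_force'],1),'t',s['time'],'q',s['qpos'].round(2))
    for p,a in T:
        print(M.T@(np.array(p)-s['tool_pos']),'turn',round(-np.radians((a-ya+180)%360-180),4))
E
python3 -c "
from h import *
go(((560,-200,280),-30),((526,321,260),39.6))"
```

```text
pos [ 225.5 -608.9  217.6] yang -69.67 tilt 0.13 F [ 0.2  0.6 -0.7] w 93.0 g 0.0 t 0.1 q [ 1.19  0.62 -0.01  1.42  0.01  1.1  -0.04]
[ 455.67393239 -267.36470179  -61.80659116] turn -0.6924
[ 604.78363633 -767.68169959  -40.68319423] turn -1.9072
```

Emit:
{"op": "step_arm", "data": {"rows": [{"slide": [456, -267, -62], "turn": -0.7}, {"slide": [456, -267, -62], "turn": -0.7}, {"slide": [456, -267, -62], "turn": -0.7}, {"slide": [456, -267, -62], "turn": -0.7}, {"slide": [456, -267, -62], "turn": -0.7}, {"slide": [456, -267, -62], "turn": -0.7}, {"slide": [456, -267, -62], "turn": -0.7}, {"slide": [456, -267, -62], "turn": -0.7}, {"slide": [605, -768, -41], "turn": -1.907}, {"slide": [605, -768, -41], "turn": -1.907}, {"slide": [605, -768, -41], "turn": -1.907}, {"slide": [605, -768, -41], "turn": -1.907}, {"slide": [605, -768, -41], "turn": -1.907}, {"slide": [605, -768, -41], "turn": -1.907}, {"slide": [605, -768, -41], "turn": -1.907}, {"slide": [605, -768, -41], "turn": -1.907}, {"slide": [605, -768, -41], "turn": -1.907}, {"slide": [605, -768, -41], "turn": -1.907}, {"slide": [605, -768, -41], "turn": -1.907}, {"slide": [605, -768, -41], "turn": -1.907}], "fingers": 1}}

```text
time: 2.6
tool_pos: [527.2, 318.6, 259.5]
tool_rot: [0.427, 0.904, -0.001, 0.0]
wrist_force: [0.2, -0.4, -1.0]
width: 93.0
grip_force: 0.0
```

```bash
python3 -c "
from h import *
go(((526,321,176),39.6))"
```

```text
pos [527.2 318.6 259.5] yang 39.41 tilt 0.09 F [ 0.2 -0.4 -1. ] w 93.0 g 0.0 t 2.6 q [-0.23  0.59 -0.61  1.46  0.35  1.21 -0.19]
[ 2.70669259  0.65099745 83.51688531] turn -0.0033
```

Emit:
{"op": "step_arm", "data": {"rows": [{"slide": [0, 0, 40], "turn": 0}, {"slide": [0, 0, 83], "turn": 0}, {"slide": [0, 0, 83], "turn": 0}, {"slide": [0, 0, 83], "turn": 0}]}}

```text
time: 3.1
tool_pos: [527.4, 320.9, 178.4]
tool_rot: [0.426, 0.904, 0.001, 0.001]
wrist_force: [0.6, -0.2, -0.1]
width: 92.7
grip_force: 0.0
```

Run:
```python
from h import *
go(((526,321,176),39.6))
im,d=shot('side','s1');im2,d2=shot('top','t1')
a=cv2.resize(im[150:250,125:245],(720,600),interpolation=cv2.INTER_CUBIC)
b=cv2.resize(im2[90:215,95:245],(720,600),interpolation=cv2.INTER_CUBIC)
cv2.imwrite('pics/s1c.png',a[...,::-1]);cv2.imwrite('pics/t1c.png',b[...,::-1])
```

```text
pos [527.4 320.9 178.4] yang 39.51 tilt 0.16 F [ 0.6 -0.2 -0.1] w 92.7 g 0.0 t 3.1 q [-0.25  0.66 -0.58  1.57  0.4   1.03 -0.24]
[ 0.9802336  -1.06568017  2.43217256] turn -0.0015
```

View pics/s1c.png

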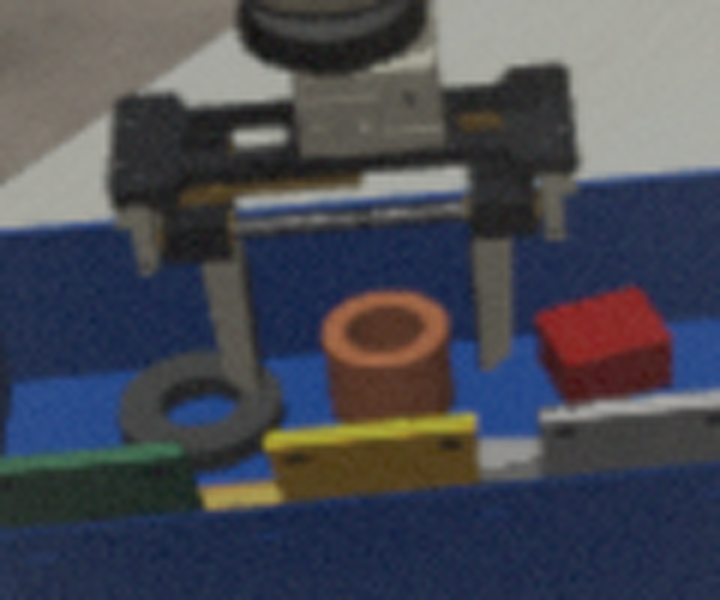

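View pics/t1c.png

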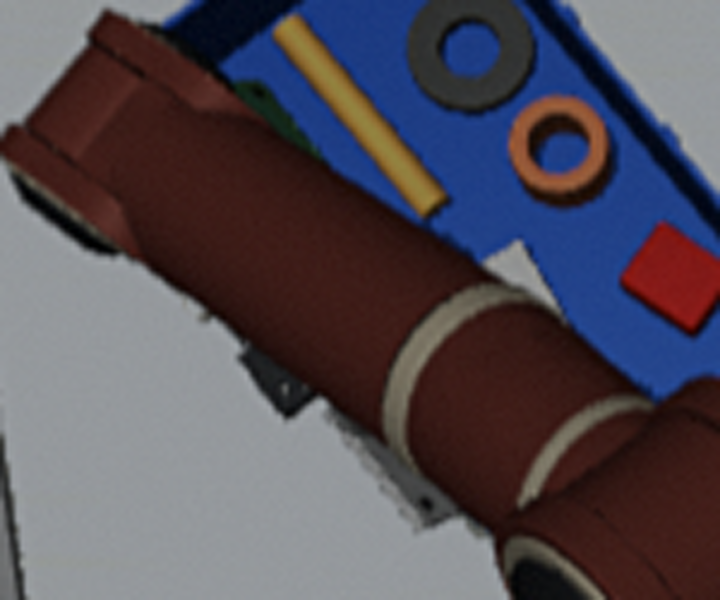

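The side crop shows the open fingertips at (245,390) and (495,367), straddling the yellow top edge (267,435)–(477,418) in image terms. The top view is covered by the arm. I'll measure both along the width axis with the same camera.

Run:
```python
from h import *
z=np.load('s1.npz');im=z['im'];hsv=cv2.cvtColor(im,cv2.COLOR_RGB2HSV)
w=np.array([np.cos(np.radians(39.6)),np.sin(np.radians(39.6)),0])
tcp=robot.observe()['tool_pos'];print('tcp.w',tcp@w)
# yellow left/right edges per row, cast to plate front plane and to its rear plane
c=np.array([540.5,303.9,85.]);n=np.array([.5547,-.6667,.5]);n=np.array([np.cos(np.radians(30))*np.cos(np.radians(-50.4)),np.cos(np.radians(30))*np.sin(np.radians(-50.4)),.5])
# width profile: sub-pixel edges of saturation-yellow measure (R - B)
f=im.astype(float);g=cv2.GaussianBlur(f[...,0]-f[...,2],(3,3),0)
for row in range(221,232):
    r=g[row,165:212];mx=np.median(np.sort(r)[-15:]);k=np.where(r>mx/2)[0]
    if len(k)<10: continue
    a,b=k[0],k[-1]
    ul=165+a-(r[a]-mx/2)/(r[a]-r[a-1]);ur=165+b+(r[b]-mx/2)/(r[b]-r[b+1])
    Q=ray('side',np.array([[ul,row],[ur,row]]),c-4*n,n);print(row,round(ul,2),round(ur,2),'w',(Q@w).round(1),'z',Q[:,2].round(0),'ctr',(Q@w).mean().round(2))
# fingers: print gray profile rows 195..212 
gr=cv2.cvtColor(im,cv2.COLOR_RGB2GRAY)
for row in (200,204,208,210,212): print(row,gr[row,158:174],gr[row,200:216])
# expected projection of inner finger edges
p,Rm,t=cam('side');K=np.array([[p['fx'],0,p['cx']],[0,p['fy'],p['cy']],[0,0,1]])
for h in(0,10,20):
  for s in(-1,1):
    P=np.array([tcp+s*46.4*w+[0,0,h]]);uv=cv2.projectPoints(P,np.array(p['rvec']),t,K,np.array([p['k1'],0,0,0.]))[0].ravel();print('inner',h,s,uv.round(1))
```

```text
tcp.w 611.4499216994466
221 179.84 203.19 w [628.8 570.2] z [174. 161.] ctr 599.49
222 168.74 202.84 w [656.7 571.4] z [174. 154.] ctr 614.01
223 168.35 197.46 w [658.3 585.5] z [168. 151.] ctr 621.88
224 168.37 203.31 w [659.  570.7] z [162. 141.] ctr 614.85
225 169.29 203.99 w [657.4 569.2] z [155. 134.] ctr 613.33
226 170.34 204.09 w [655.6 569.2] z [148. 128.] ctr 612.39
227 170.74 204.27 w [655.3 569.1] z [142. 121.] ctr 612.16
228 170.9 204.39 w [655.6 569. ] z [135. 114.] ctr 612.29
229 170.79 204.05 w [656.6 570.2] z [129. 108.] ctr 613.39
230 168.8 198.46 w [662.4 585.4] z [123. 104.] ctr 623.89
231 164.69 187.97 w [673.6 613.5] z [119. 104.] ctr 643.57
200 [43 52 79 83 85 84 85 79 47 40 40 39 42 42 37 37] [41 45 41 39 57 78 86 90 88 91 61 44 44 43 43 41]
204 [44 44 56 77 86 85 87 85 63 37 41 38 40 42 43 39] [50 39 39 42 53 77 82 86 87 88 63 47 41 42 46 55]
208 [56 56 59 66 82 88 85 87 82 51 39 43 45 43 41 43] [63 69 67 71 60 76 86 86 91 85 79 75 73 75 55 49]
210 [69 70 69 71 88 82 89 84 84 66 47 60 70 69 68 68] [62 73 66 69 60 70 83 84 77 71 69 67 69 73 64 49]
212 [64 63 63 63 72 85 84 85 84 68 50 67 64 69 72 69] [61 70 67 72 70 70 72 75 71 69 69 70 74 71 71 68]
inner 0 -1 [204.2 209. ]
inner 0 1 [168.2 212.2]
inner 10 -1 [203.9 205.9]
inner 10 1 [167.8 209.2]
inner 20 -1 [203.6 202.9]
inner 20 1 [167.3 206.1]
```

Both fingers match their projections to about 0.5 mm. The plate centre along the width is about 612.3 against the TCP's 611.4, so I shift +0.8 and then lower cautiously.

Emit:
{"op": "step_arm", "data": {"rows": [{"slide": [1, 0.8, 0], "turn": 0}, {"slide": [1, 0.8, 8], "turn": 0}, {"slide": [1, 0.8, 16], "turn": 0}, {"slide": [1, 0.8, 20], "turn": 0}, {"slide": [1, 0.8, 20], "turn": 0}]}}

```text
time: 3.82
tool_pos: [526.0, 321.9, 156.0]
tool_rot: [0.426, 0.905, -0.001, -0.0]
wrist_force: [0.3, 0.0, 0.4]
width: 93.3
grip_force: 0.0
```

```bash
python3 -c "
from h import *
go(((526,321,105),39.6))"
```

```text
pos [526.  321.9 156. ] yang 39.6 tilt 0.07 F [0.3 0.  0.4] w 93.3 g 0.0 t 3.825 q [-0.25  0.68 -0.57  1.59  0.42  0.99 -0.26]
[-0.68279221 -0.53295486 51.01209467] turn -0.0001
```

Emit:
{"op": "step_arm", "data": {"rows": [{"slide": [0, 0, 10], "turn": 0}, {"slide": [0, 0, 16], "turn": 0}, {"slide": [0, 0, 21], "turn": 0}, {"slide": [0, 0, 26], "turn": 0}, {"slide": [0, 0, 26], "turn": 0}]}}

```text
time: 4.45
tool_pos: [526.3, 322.3, 130.4]
tool_rot: [0.426, 0.905, 0.0, -0.0]
wrist_force: [0.9, 1.1, 0.5]
width: 92.8
grip_force: 0.8
```

Emit:
{"op": "step_arm", "data": {"rows": [{"slide": [0, 0, 7], "turn": 0}, {"slide": [0, 0, 14], "turn": 0}, {"slide": [0, 0, 20], "turn": 0}, {"slide": [0, 0, 25], "turn": 0}, {"slide": [0, 0, 25], "turn": 0}]}}

```text
time: 5.08
tool_pos: [526.1, 322.1, 105.2]
tool_rot: [0.426, 0.905, -0.0, -0.0]
wrist_force: [1.7, 1.3, 0.2]
width: 92.9
grip_force: 1.0
```

Emit:
{"op": "step_arm", "data": {"rows": [{"slide": [0, 0.7, 0], "turn": 0}, {"slide": [0, 0.7, 0], "turn": 0}, {"slide": [0, 0.7, 0], "turn": 0}, {"slide": [0, 0.7, 0], "turn": 0}, {"slide": [0, 0.7, 0], "turn": 0}], "fingers": 0.9, "force": 50}}

```text
time: 5.7
tool_pos: [526.3, 322.4, 105.5]
tool_rot: [0.426, 0.905, -0.0, -0.0]
wrist_force: [0.3, 1.7, -0.7]
width: 89.5
grip_force: 49.9
```

Run:
```python
from h import *
go()
im,d=shot('side','s2')
cv2.imwrite('pics/s2c.png',cv2.resize(im[150:250,125:245],(720,600),interpolation=cv2.INTER_CUBIC)[...,::-1])
```

```text
pos [526.3 322.4 105.5] yang 39.6 tilt 0.07 F [ 0.3  1.7 -0.7] w 89.5 g 49.9 t 5.7 q [-0.27  0.74 -0.54  1.64  0.46  0.89 -0.29]
```

View pics/s2c.png

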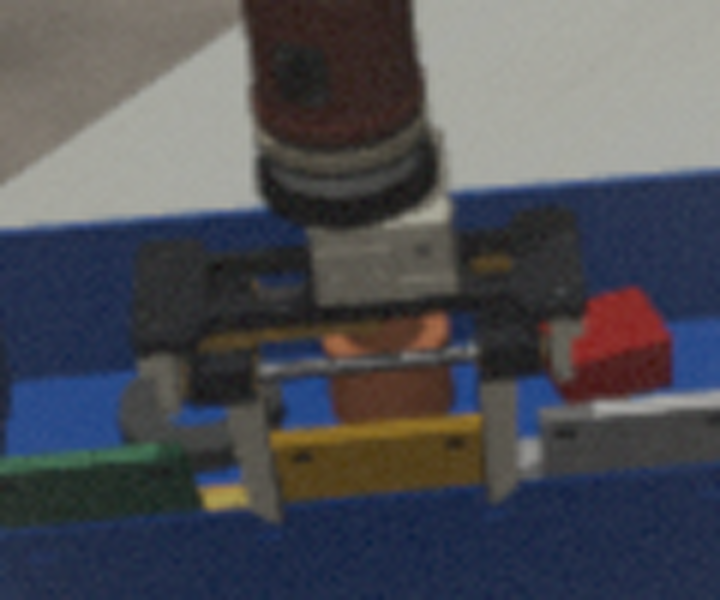

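The plate is held between both fingers (260,460) and (497,450), width 89.5 mm at 50 N. Next I lift.

Emit:
{"op": "step_arm", "data": {"rows": [{"slide": [0, 0, -5], "turn": 0}, {"slide": [0, 0, -15], "turn": 0}, {"slide": [0, 0, -35], "turn": 0}, {"slide": [0, 0, -65], "turn": 0}, {"slide": [0, 0, -100], "turn": 0}, {"slide": [0, 0, -135], "turn": 0}, {"slide": [0, 0, -155], "turn": 0}, {"slide": [0, 0, -160], "turn": 0}, {"slide": [0, 0, -160], "turn": 0}, {"slide": [0, 0, -160], "turn": 0}], "force": 58}}

```text
time: 7.0
tool_pos: [526.3, 321.8, 264.3]
tool_rot: [0.426, 0.905, -0.001, -0.001]
wrist_force: [0.5, 0.3, -4.3]
width: 89.6
grip_force: 57.8
```

Run:
```python
from h import *
M=np.array
# placement: bar axis B, scale x dir 33.3deg
go()
im,d=shot('side','s3');shot('top','t3')
C=cloud('side',d);hsv=cv2.cvtColor(im,cv2.COLOR_RGB2HSV)
tcp=robot.observe()['tool_pos']
y=(cv2.inRange(hsv,(12,90,40),(38,255,255))>0)&(np.linalg.norm(C-tcp,axis=2)<170)
P=C[cv2.erode(y.astype(np.uint8),np.ones((3,3)))>0];print(len(P))
c,n,k=ransac(P,4);print('face tilt from vert',90-np.degrees(np.arccos(n[2])),'yaw',np.degrees(np.arctan2(n[1],n[0])),k.mean(),c,n)
Q=P[k];print(Q.min(0),Q.max(0),'normal offset of grasp pt',(tcp+[0,0,18.8]-c)@n)
cv2.imwrite('pics/s3c.png',cv2.resize(im[60:240,110:270],(640,720),interpolation=cv2.INTER_CUBIC)[:600,:,::-1])
```

```text
pos [526.3 321.8 264.3] yang 39.59 tilt 0.17 F [ 0.5  0.3 -4.3] w 89.6 g 57.8 t 7.0 q [-0.23  0.59 -0.61  1.44  0.34  1.22 -0.19]
927
face tilt from vert 29.84429818436805 yaw -50.25824113312796 0.9892125134843581 [535.78968836 312.50274232 253.71776238] [ 0.55454129 -0.66695853  0.49764472]
[477.57773934 255.11089272 167.02266626] [595.46992644 366.63951088 323.00416259] normal offset of grasp pt 3.1006925194943924
```

View pics/s3c.png

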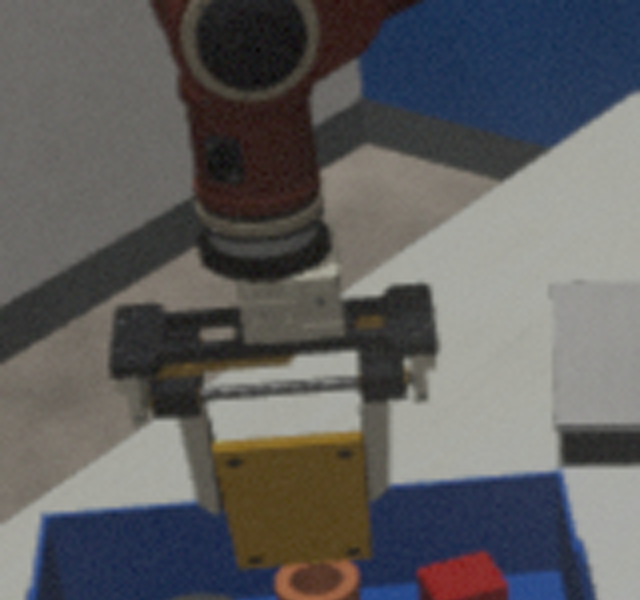

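The plate hangs rigidly, face tilt 29.8° and square in the grip, with its foot 100 mm below the TCP; nothing else was disturbed. Next I carry it to the scale.

```bash
python3 -c "
from h import *
go(((540,100,315),60),((503.7,-333,290),123.33))"
```

```text
pos [526.4 322.1 264.5] yang 39.6 tilt 0.13 F [ 0.1 -0.  -4.6] w 90.0 g 57.8 t 7.1 q [-0.23  0.59 -0.61  1.44  0.34  1.22 -0.19]
[-179.80242808 -131.24256154  -50.23622571] turn -0.356
[-490.29985308 -435.1602359   -24.60253148] turn -1.4614
```

Emit:
{"op": "step_arm", "data": {"rows": [{"slide": [0, 0, -50], "turn": 0}, {"slide": [-40, -30, -50], "turn": -0.05}, {"slide": [-75, -55, -50], "turn": -0.15}, {"slide": [-110, -80, -50], "turn": -0.25}, {"slide": [-145, -106, -50], "turn": -0.36}, {"slide": [-180, -131, -50], "turn": -0.46}, {"slide": [-215, -165, -50], "turn": -0.56}, {"slide": [-250, -200, -50], "turn": -0.66}, {"slide": [-285, -235, -50], "turn": -0.76}, {"slide": [-320, -270, -50], "turn": -0.86}, {"slide": [-355, -305, -50], "turn": -0.96}, {"slide": [-390, -340, -50], "turn": -1.06}, {"slide": [-425, -370, -50], "turn": -1.16}, {"slide": [-455, -400, -45], "turn": -1.26}, {"slide": [-475, -420, -35], "turn": -1.36}, {"slide": [-490, -435, -25], "turn": -1.461}, {"slide": [-490, -435, -25], "turn": -1.461}, {"slide": [-490, -435, -25], "turn": -1.461}, {"slide": [-490, -435, -25], "turn": -1.461}, {"slide": [-490, -435, -25], "turn": -1.461}]}}

```text
time: 9.6
tool_pos: [504.4, -331.2, 291.4]
tool_rot: [-0.287, 0.958, -0.0, 0.0]
wrist_force: [0.1, -0.4, -4.0]
width: 89.7
grip_force: 57.8
```

```bash
python3 -c "
from h import *
go(((503.7,-333,290),123.33))"
```

```text
pos [ 504.4 -331.2  291.4] yang 123.38 tilt 0.06 F [ 0.1 -0.4 -4. ] w 89.7 g 57.8 t 9.6 q [ 1.07  0.63 -0.96  1.44  0.52  1.34  2.24]
[ 1.59506489 -1.1452339   1.39207637] turn 0.0009
```

Emit:
{"op": "step_arm", "data": {"rows": [{"slide": [0, 0, 30], "turn": 0}, {"slide": [0, 0, 60], "turn": 0}, {"slide": [0, 0, 90], "turn": 0}, {"slide": [0, 0, 110], "turn": 0}, {"slide": [0, 0, 122], "turn": 0}, {"slide": [0, 0, 130], "turn": 0}, {"slide": [0, 0, 133], "turn": 0}, {"slide": [0, 0, 133], "turn": 0}, {"slide": [0, 0, 133], "turn": 0}]}}

```text
time: 10.72
tool_pos: [504.3, -332.3, 158.3]
tool_rot: [-0.286, 0.958, -0.0, 0.0]
wrist_force: [-0.3, -0.1, -4.6]
width: 89.7
grip_force: 57.8
```

Run:
```python
from h import *
x=np.array([np.cos(np.radians(33.33)),np.sin(np.radians(33.33)),0]);B=np.array([496.4,-337.8,135])
def chk(tag):
    for nm in('side','top'):
        im,d=shot(nm,nm+tag);C=cloud(nm,d);hsv=cv2.cvtColor(im,cv2.COLOR_RGB2HSV);tcp=robot.observe()['tool_pos']
        y=(cv2.inRange(hsv,(12,90,40),(38,255,255))>0)&(np.linalg.norm(C-tcp,axis=2)<170)
        P=C[cv2.erode(y.astype(np.uint8),np.ones((3,3)))>0];print(nm,len(P))
        if len(P)<100: continue
        c,n,k=ransac(P,4);print(' tilt',90-np.degrees(np.arccos(n[2])),'yaw',np.degrees(np.arctan2(n[1],n[0])),k.mean(),'z',P[k][:,2].min(),P[k][:,2].max(),'bar axis to face',(c-B)@n,'along bar',np.percentile((P[k]-B)@np.array([-x[1],x[0],0]),[1,99]))
        if nm=='side':
            Q=C.reshape(-1,3);q=(Q-B);a=q@np.array([-x[1],x[0],0]);m=(abs(q@x)<14)&(abs(a)<100)&(abs(q[:,2])<12)&~y.ravel();print(' bar side x,z',np.median(q[m]@x),np.percentile(q[m][:,2],[5,50,95]),m.sum())
        cv2.imwrite(f'pics/{nm}{tag}c.png',cv2.resize(im[90:180,230:350],(720,540),interpolation=cv2.INTER_CUBIC)[...,::-1])
go((B-6.3*x+[0,0,15.5],123.33)) if 0 else go(((B-6.3*x)+[0,0,16],123.33))
chk('4')
```

```text
pos [ 504.3 -332.3  158.3] yang 123.29 tilt 0.07 F [-0.3 -0.1 -4.6] w 89.7 g 57.8 t 10.725 q [ 1.04  0.75 -0.88  1.62  0.64  1.08  2.13]
[15.9496599  -0.21713152  7.32425591] turn -0.0006
side 231
 tilt 29.814696339280452 yaw 33.52345351231286 1.0 z 65.59892746608328 213.5871361696993 bar axis to face 34.49428832937595 along bar [-22.71693183  50.06195443]
 bar side x,z 2.5570497315512553 [0.1452572  5.69399061 9.12401063] 51
top 281
 tilt 30.092195693298684 yaw 33.23691843831107 1.0 z 70.50959106324035 213.23434962996365 bar axis to face 34.434128331418854 along bar [-34.12147489  45.34199964]
```

View pics/side4c.png

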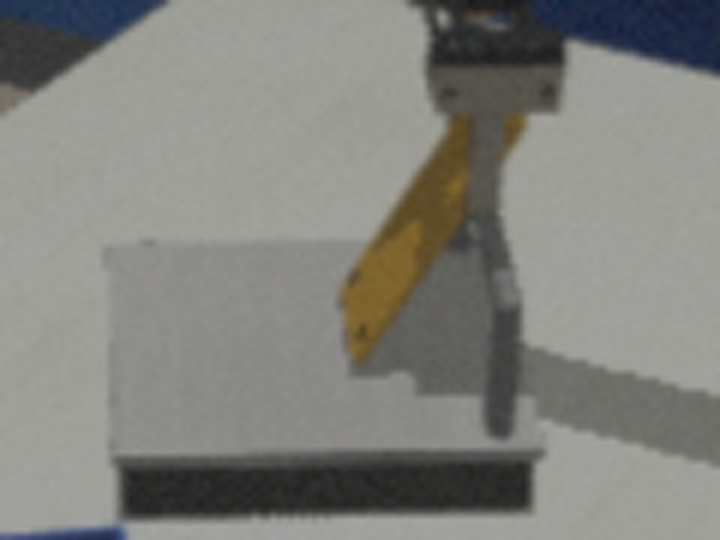

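The side crop shows the plate slanted above the platform, foot (355,355), clear of the bar (495,300), and the slant is still about 30°. I'll ease it in by force.

Emit:
{"op": "step_arm", "data": {"rows": [{"slide": [5, 0, 1], "turn": 0}, {"slide": [9, 0, 3], "turn": 0}, {"slide": [11.5, 0, 5], "turn": 0}, {"slide": [11.5, 0, 5], "turn": 0}, {"slide": [11.5, 0, 5], "turn": 0}]}}

```text
time: 11.45
tool_pos: [494.5, -338.4, 152.7]
tool_rot: [-0.287, 0.958, 0.0, 0.0]
wrist_force: [-0.1, 0.7, -4.5]
width: 89.2
grip_force: 57.8
```

Emit:
{"op": "step_arm", "data": {"rows": [{"slide": [0.7, 0, 0], "turn": 0}, {"slide": [1.4, 0, 0], "turn": 0}, {"slide": [2, 0, 0], "turn": 0}, {"slide": [2, 0, 0], "turn": 0}]}}

```text
time: 11.95
tool_pos: [492.6, -339.7, 152.7]
tool_rot: [-0.286, 0.958, 0.0, -0.0]
wrist_force: [-0.0, -0.3, -3.3]
width: 89.4
grip_force: 57.8
```

Emit:
{"op": "step_arm", "data": {"rows": [{"slide": [0, 0, 0.7], "turn": 0}, {"slide": [0, 0, 1.4], "turn": 0}, {"slide": [0, 0, 2], "turn": 0}, {"slide": [0, 0, 2], "turn": 0}]}}

```text
time: 12.45
tool_pos: [492.6, -339.6, 150.8]
tool_rot: [-0.287, 0.958, -0.0, -0.0]
wrist_force: [-0.3, -0.2, -3.1]
width: 89.0
grip_force: 57.8
```

Emit:
{"op": "step_arm", "data": {"rows": [{"slide": [0.7, 0, 0], "turn": 0}, {"slide": [1.4, 0, 0], "turn": 0}, {"slide": [2, 0, 0], "turn": 0}, {"slide": [2, 0, 0], "turn": 0}]}}

```text
time: 12.95
tool_pos: [491.0, -340.7, 150.7]
tool_rot: [-0.287, 0.958, 0.0, 0.0]
wrist_force: [0.5, -0.8, -4.4]
width: 89.5
grip_force: 57.8
```

Emit:
{"op": "step_arm", "data": {"rows": [{"slide": [0.5, 0, 0], "turn": 0}, {"slide": [1, 0, 0], "turn": 0}, {"slide": [1, 0, 0], "turn": 0}]}}

```text
time: 13.32
tool_pos: [490.1, -341.3, 150.7]
tool_rot: [-0.286, 0.958, 0.0, 0.0]
wrist_force: [0.2, -0.3, -3.7]
width: 89.6
grip_force: 57.8
```

Emit:
{"op": "step_arm", "data": {"rows": [{"slide": [0, 0, 0.5], "turn": 0}, {"slide": [0, 0, 1], "turn": 0}, {"slide": [0, 0, 1], "turn": 0}]}}

```text
time: 13.7
tool_pos: [490.0, -341.4, 150.3]
tool_rot: [-0.286, 0.958, -0.0, -0.0]
wrist_force: [-1.8, 0.0, 2.0]
width: 89.4
grip_force: 57.9
```

Emit:
{"op": "step_arm", "data": {"rows": [{"slide": [0, 0, -0.7], "turn": 0}, {"slide": [0.5, 0, -0.7], "turn": 0}, {"slide": [1, 0, -0.7], "turn": 0}, {"slide": [1, 0, -0.7], "turn": 0}]}}

```text
time: 14.2
tool_pos: [489.9, -341.5, 150.3]
tool_rot: [-0.287, 0.958, 0.0, 0.001]
wrist_force: [1.2, 0.7, -1.3]
width: 90.0
grip_force: 57.8
```

Emit:
{"op": "step_arm", "data": {"rows": [{"slide": [0.5, 0, 0], "turn": 0}, {"slide": [1, 0, 0], "turn": 0}, {"slide": [1, 0, 0], "turn": 0}]}}

```text
time: 14.58
tool_pos: [489.7, -341.5, 150.4]
tool_rot: [-0.287, 0.958, 0.0, 0.002]
wrist_force: [5.0, 1.9, -3.1]
width: 89.3
grip_force: 57.8
```

The bar is touched (about +5 N along x). I back off a touch, set the foot down and open.

Emit:
{"op": "step_arm", "data": {"rows": [{"slide": [-1.2, 0, 0], "turn": 0}, {"slide": [-1.2, 0, 0.4], "turn": 0}, {"slide": [-1.2, 0, 0.6], "turn": 0}, {"slide": [-1.2, 0, 0.6], "turn": 0}]}}

```text
time: 15.08
tool_pos: [489.7, -341.6, 150.4]
tool_rot: [-0.287, 0.958, -0.0, 0.0]
wrist_force: [1.9, 2.4, 1.7]
width: 89.4
grip_force: 57.9
```

Emit:
{"op": "step_arm", "data": {"rows": [{"slide": [0, 0, 0], "turn": 0}, {"slide": [0, 0, 0], "turn": 0}, {"slide": [0, 0, 0], "turn": 0}], "force": 4}}

```text
time: 15.45
tool_pos: [489.4, -341.8, 149.8]
tool_rot: [-0.286, 0.958, -0.0, -0.0]
wrist_force: [2.4, 1.5, 1.0]
width: 90.3
grip_force: 4.0
```

Emit:
{"op": "step_arm", "data": {"rows": [{"slide": [0, 0, 0], "turn": 0}, {"slide": [0, 0, 0], "turn": 0}, {"slide": [0, 0, 0], "turn": 0}], "fingers": 1}}

```text
time: 15.82
tool_pos: [488.7, -342.3, 149.4]
tool_rot: [-0.286, 0.958, -0.0, -0.001]
wrist_force: [-0.1, -0.9, 0.3]
width: 92.9
grip_force: 0.0
```

Free on both sides. I raise the fingers straight up.

Emit:
{"op": "step_arm", "data": {"rows": [{"slide": [0, 0, -6], "turn": 0}, {"slide": [0, 0, -12], "turn": 0}, {"slide": [0, 0, -20], "turn": 0}, {"slide": [0, 0, -28], "turn": 0}, {"slide": [0, 0, -36], "turn": 0}, {"slide": [0, 0, -36], "turn": 0}]}}

```text
time: 16.58
tool_pos: [490.0, -341.8, 186.7]
tool_rot: [-0.287, 0.958, -0.001, 0.001]
wrist_force: [-0.5, -0.1, 0.4]
width: 93.2
grip_force: 0.0
```

Emit:
{"op": "step_arm", "data": {"rows": [{"slide": [0, 0, -10], "turn": 0}, {"slide": [0, 0, -30], "turn": 0}, {"slide": [0, 0, -60], "turn": 0}, {"slide": [0, 0, -100], "turn": 0}, {"slide": [0, 0, -130], "turn": 0}, {"slide": [120, 0, -130], "turn": 0}, {"slide": [120, 0, -130], "turn": 0}, {"slide": [120, 0, -130], "turn": 0}, {"slide": [120, 0, -130], "turn": 0}]}}

```text
time: 17.7
tool_pos: [389.4, -407.1, 316.2]
tool_rot: [-0.287, 0.958, 0.0, 0.001]
wrist_force: [-0.5, 0.7, -0.3]
width: 93.1
grip_force: 0.0
```

Run:
```python
from h import *
go()
x=np.array([np.cos(np.radians(33.33)),np.sin(np.radians(33.33)),0]);B=np.array([496.4,-337.8,135])
for nm in('side','top'):
    im,d=shot(nm,nm+'5');C=cloud(nm,d);hsv=cv2.cvtColor(im,cv2.COLOR_RGB2HSV)
    y=(cv2.inRange(hsv,(12,90,40),(38,255,255))>0)&(np.linalg.norm(C-B,axis=2)<150)
    P=C[cv2.erode(y.astype(np.uint8),np.ones((3,3)))>0];print(nm,len(P))
    if len(P)<50: continue
    c,n,k=ransac(P,4);print(' tilt',90-np.degrees(np.arccos(n[2])),'yaw',np.degrees(np.arctan2(n[1],n[0])),'z',P[k][:,2].min(),P[k][:,2].max(),'axis to face',(c-B)@n,'along bar',np.percentile((P[k]-B)@np.array([-x[1],x[0],0]),[1,99]))
a=cv2.imread('pics/side5.png')[80:250,100:356];b=cv2.imread('pics/top5.png')[40:240,100:440]
cv2.imwrite('pics/fin.png',np.vstack([cv2.resize(a,(452,300)),cv2.resize(b,(452,266))]))
```

```text
pos [ 389.4 -407.1  316.2] yang 123.31 tilt 0.06 F [-0.5  0.7 -0.3] w 93.1 g 0.0 t 17.7 q [ 1.36  0.56 -1.01  1.5   0.48  1.34  2.47]
side 338
 tilt 31.161171231807927 yaw 32.962436362044954 z 59.1945345806178 209.47841959050146 axis to face 15.645388632313065 along bar [-25.95269985  49.25640211]
top 813
 tilt 31.268011959018686 yaw 33.4220865615535 z 64.46041769410914 211.72977422914795 axis to face 15.874830229887143 along bar [-35.41790932  45.16932536]
```

View pics/fin.png

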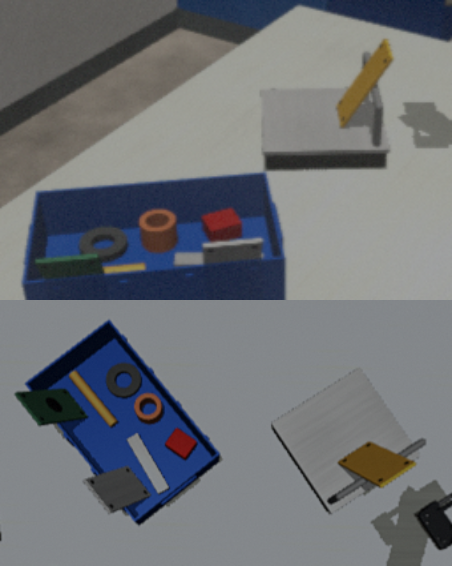

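The plate leans on the bar: tilt 31°, square to within about 0.4°, near the middle of the bar, face 16 mm from the bar's axis as expected. The other plates and parts still stand in the crate.

```bash
python3 -c "
from h import *
print(robot.hand_in())"
```

```text
the job is handed in; nothing more can be done
None
```

The job is handed in: the yellow plate rests by itself on the scale platform, leaning 31° against the bar, square to it and near its middle, with the other plates and parts still in the crate.

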